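# Walk the heavy specimen stage home against the fence and close its keeper

### The job

Walk the heavy black specimen stage forward to the aluminium fence by pushing its two rear corners in turn, beginning with the left one, so that first its left end and then its right end swings a good 3 cm ahead of the other, and go on until its front lies squarely against the fence between the two cheeks. Then swing the steel keeper shut behind its left rear corner. Keep the stage flat on the mat, do not touch the glass scale along the middle of its rear face, and leave the other things on the bench where they are.

Things in the scene. Friction and masses are not known exactly. Their poses are not given: they have to be found in the camera images.
- stage: Specimen stage: black block, about 1.8 kg, 100 mm along its x, 200 mm along its y, 45 mm high, a round plate 94 mm across and 8 mm thick on top. Origin: centre of the underside; x to its front (towards the fence), y to its left, z up. Pushed at one rear corner (about 5 to 13 N) it swings about a point near its other end. Starts roughly square to the fence, 95 to 135 mm short of it, nearly centred.
- scale: Fragile green glass scale with aluminium ends, fixed along the middle of the stage's rear face: 120 mm long along y (60 mm either side of the middle), standing out 12 mm behind the face, heights 7 to 37 mm. The rear face is bare for the 40 mm nearest each corner. Origin: middle of the lower edge of the rear face; axes as the stage.
- front_left (a point): front left upright edge of the stage, at half height (22.5 mm)
- front_right (a point): front right upright edge of the stage, at half height
- rear_left (a point): rear left upright edge of the stage, at half height: push just inside it on the rear face
- rear_right (a point): rear right upright edge of the stage, at half height: push just inside it on the rear face
- dock: Fixed aluminium fence, 34 mm high, on a white console (70 mm high behind it). Origin: middle of the fence's flat face, at mat level; x square into the fence, away from the robot; y left along it. Cheeks at its ends, inner faces at y = +114 and -114 mm, reach 34 mm in front of it, their flared mouths 65 mm. With the stage home its front face lies on the fence, its origin at x = -50 mm.
- slant (a point): imaginary direction mark above the dock's origin: its x axis is the dock's x axis turned 45 degrees to the left (anticlockwise from above). Used to tell which end of the stage leads.
- keeper_pivot (a point): pivot of the keeper, fixed at x = -109, y = +130 mm in the dock's frame, 18 mm above the mat
- keeper_tip (a point): free end of the keeper's bar, 54 mm from the pivot, at half the bar's height (18 mm); its axes turn with the keeper
- keeper (a joint): Keeper angle. Flat steel bar 12 mm thick, heights 9 to 27 mm, turning on an upright pivot; thumb pin 12 mm across, 44 mm high, at 42 mm from the pivot. 0 (stop): shut, bar along the dock's -y, 3 mm behind the left rear corner of the stage if home. Grows as it opens, clockwise from above: 1.57 bar along -x, 2.7 outward. Starts wide open; light friction (1.5 N), stays where left.
- tape: bystander: roll of tape, 90 mm across, 20 mm high; origin under its centre
- jar: bystander: small jar, 52 mm across, 65 mm high; origin under its centre
- weight: bystander: brass weight with a knob, 44 mm across, 55 mm high; origin under its centre
- driver: bystander: screwdriver lying on the mat, 150 mm long; origin under its middle
Not all that is in view belongs to the job. There is more than one size of the stage; the job needs the middle-sized.

How it is judged:
By the outcome, as a careful person would: the job done as asked, in the order asked, and still so for the second after the job is handed in, with the robot touching nothing.
It also fails if it takes over 72 s, if anything falls off the work surface, if the arm or the gripper's body presses on something with over 40 N, if the wrist force passes 120 N, or if a joint passes its speed limit or range.

### The arm

A 6-joint arm with a two-finger parallel gripper is mounted at the origin on the work surface. World frame = base frame: x ahead of the robot, y to its left, z up, the work surface at z = 0. Lengths are in mm, angles in rad, forces in N, time in s.
With the tool pointing down it reaches from about 350 to 775 mm from the base axis. Payload 7.3 kg.
Tool frame: the origin (TCP) lies midway between the tips of the shut fingers; the grasp point (between the pads) lies 19 mm behind it; z points along the fingers, y is the line along which they close (so a half turn about z gives the same grasp; the last joint's range is limited). The gripper opens to 92 mm and grips with 3 to 60 N. Pads are 19 mm wide; open, the fingers measure 130 mm over their backs; the gripper's body (75 mm by 190 mm) begins 47 mm behind the grasp point.
Start: joints at [-1.467, 0.342, 1.524, -0, 1.275, -0.146], TCP at [129.807, -508.719, 226.741] pointing down, gripper open.
Joint ranges: [-2.53, 2.53], [-0.77, 2.02], [0.04, 2.7], [-1, 4.14], [0.28, 2.66], [-3.11, 3.11]. Speed limits (rad/s): [2.57, 2.57, 3.14, 3.14, 3.14, 3.14].

### API

Orientations are given as [roll, pitch, yaw] about the fixed x, y, z axes, in that order (R = Rz(yaw) Ry(pitch) Rx(roll)).
In Python, from plant import bot gives the robot as it stands.
- The arm moves only by the tool jog_arm, never from a script. Its arguments are lists of equal length, an entry for each row: "dp": the shift along the tool's x, y, z in m, a list of three; "twist": the turn about the tool's z in degrees. A call has 1 to 10 rows; each row shifts and turns the commanded pose from where the row before left it, along the tool's axes as they then stand; what a row does not reach is not made up. A row lasts 1/8 s, in which the tool goes at most 62.5 mm and 10.7 degrees, less where a joint would pass 70% of its speed; a pose out of reach is approached as far as the arm can. A call is refused whole if a number of a shift passes 0.0625 or a number of a turn 10.7, either way. A call with a gripper value outside its range is refused whole. "jaw" is the finger opening in m, from 0 to 0.0918, set as the call begins (left out, the last holds). The fingers move at their own pace and stop on an object; the grip force is fixed at half the most. Time passes only in rows, so rows that do not move let the fingers close. It gives the time, the measured TCP pose, the force, the opening and the grip force at its end, in the units of the state.
- bot.get_obs(): the state, without advancing time (a new reading comes with each control period).
- bot.capture(name): name is "scene" or "side" or "wrist"; returns the picture (420x560x3 uint8, blue, green, red); there is no depth.
- bot.camera_params(name): a dict with "fx", "fy", "cx", "cy" (pixels), "R" (3x3) and "t" (3): a world point X has camera coordinates R X + t. Camera axes: x right, y down, z forward; pixel columns grow to the right and rows downward; lengths in mm; the calibration is good to about 2 mm. The wrist camera is an equidistant fisheye: a pixel r from the principal point sees the ray r / f radians off the axis. A picture is of the moment at which its call begins: read the wrist's pose just before it. camera_params takes no time and is no camera call; for the wrist camera it gives the pose at the moment of the call.
- bot.close_job(): hands the job in; it is judged then, once.
Trained networks look in the newest picture that a camera, given by its name, has taken for a name from the list of things; names that differ only in an ending like _2 or _b are one class to them, and where a whole thing is asked for, a point or a joint stands for the part that bears it (a point fixed in the world has none). Each returns a list of dicts, best first, with "confidence" (0 to 1); they miss things now and then, are a little off and sometimes report something else, mostly with a low value. They report only what shows in the picture. A call takes as long as a camera call. They do not tell look-alikes from the thing itself.
- bot.find_in(camera, label): "bbox" ([centre column, centre row, width, height] in pixels, round what is visible of it).
- bot.masks_of(camera, label): "pixels" (420x560 bool, what is visible of it) and "bbox" ([centre column, centre row, width, height] in pixels, round what is visible of it).
The state is a dict: "time": time; "joint_positions": joint angles; "dq": joint speeds; "tau": joint torques, N m; "tool_pos": TCP position; "tcp_rot": TCP orientation; "contact_force": force on the tool from outside, world axes, zero at the start; "moment": the same for the moment, N m; "grip_width": finger opening in mm; "finger_force": force on a finger pad.
Only numpy, scipy, OpenCV 4.12 (cv2) and the standard library are available. Lean on these libraries where they do the work, as an engineer would, in place of code of your own. Each camera call takes 0.05 s, during which the arm holds its last target. There are 200 camera calls.

## Working session

There is one attempt and no reset: what is moved stays moved. The work goes in short steps, Python scripts to look and compute and a tool call to move; the robot and the scene stay as the last step left them, time stands still between calls to the robot, and variables do not carry over. Pictures are saved under pics/ and viewed, at most 10 in all, crops included, and the job is handed in when it is done.

Besides the shell and the picture viewer there is one more tool, called after "Request:" by a JSON object that holds its "api" and its "payload". jog_arm: Moves the arm, as the interface text tells. Its arguments: {"type":"object","properties":{"dp":{"type":"array"},"twist":{"type":"array"},"jaw":{"type":"number"}},"required":["dp","twist"]}

```bash
mkdir -p pics; ls; python3 - <<'E'
from plant import bot
import cv2, numpy as np
a=bot.capture("scene"); b=bot.capture("side")
cv2.imwrite("pics/scene0.png",a); cv2.imwrite("pics/side0.png",b)
for c in("scene","side"):
    p=bot.camera_params(c); R=np.array(p["R"]); print(c,p["fx"],p["cx"],p["cy"],(-R.T@np.array(p["t"])).round(),R.round(3).tolist())
    for l in("stage","scale","dock","keeper","tape","jar","weight","driver"):
        print(l,[(round(d["confidence"],2),np.round(d["bbox"]).tolist()) for d in bot.find_in(c,l)])
print(bot.get_obs())
E
```

```text
pics
scene 430.6614449844457 275.7645100814492 213.88479951159735 [1096. -394.  876.] [[0.594, 0.804, -0.016], [0.613, -0.466, -0.638], [-0.521, 0.369, -0.77]]
stage [(0.89, [328.0, 165.0, 50.0, 44.0]), (0.87, [167.0, 202.0, 125.0, 99.0]), (0.8, [286.0, 223.0, 89.0, 70.0])]
scale [(0.72, [320.0, 170.0, 25.0, 24.0]), (0.47, [281.0, 196.0, 10.0, 4.0]), (0.47, [145.0, 177.0, 48.0, 39.0])]
dock [(0.65, [366.0, 280.0, 177.0, 183.0]), (0.49, [372.0, 136.0, 18.0, 26.0])]
keeper [(0.38, [341.0, 198.0, 9.0, 19.0])]
tape [(0.84, [119.0, 286.0, 37.0, 43.0])]
jar [(0.68, [372.0, 135.0, 19.0, 28.0]), (0.53, [286.0, 222.0, 86.0, 69.0]), (0.35, [147.0, 365.0, 22.0, 66.0])]
weight [(0.77, [416.0, 165.0, 15.0, 17.0])]
driver [(0.94, [144.0, 366.0, 25.0, 62.0])]
side 534.6415992187395 284.0333484357485 196.91836630594668 [-176.  930.  813.] [[-0.795, -0.606, 0.005], [-0.333, 0.429, -0.84], [0.507, -0.669, -0.543]]
stage [(0.84, [385.0, 215.0, 68.0, 71.0]), (0.68, [273.0, 211.0, 74.0, 56.0]), (0.6, [242.0, 271.0, 72.0, 50.0]), (0.17, [223.0, 234.0, 7.0, 16.0])]
scale [(0.93, [290.0, 216.0, 26.0, 34.0])
[... 280 characters left out ...]
17.0, 13.0])]
{'time': 0.9, 'joint_positions': array([-1.46700409e+00,  3.41996748e-01,  1.52412409e+00,  6.45081777e-06,
        1.27540378e+00, -1.46008709e-01]), 'dq': array([-0.00035595,  0.00057318, -0.00139925,  0.00143694,  0.0010689 ,
        0.00122552]), 'tau': array([-1.03250706e-03, -4.31123221e+01, -2.44477987e+01,  7.15415762e-02,
        4.84369684e-02, -3.60755291e-05]), 'tool_pos': array([ 129.80558866, -508.70679389,  226.73377298]), 'tcp_rot': array([3.14152444e+00, 3.79309445e-06, 2.49799068e-01]), 'contact_force': array([ 0.03454139,  0.15652398, -0.08500812]), 'moment': array([ 0.00685983, -0.01466088,  0.04926886]), 'finger_force': 0.0, 'grip_width': 91.70450616252106}
```

View pics/scene0.png

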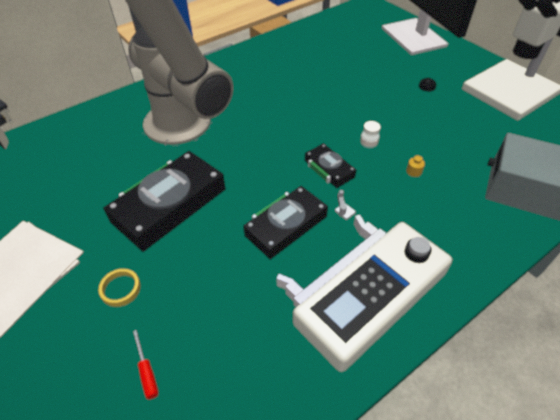

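View pics/side0.png

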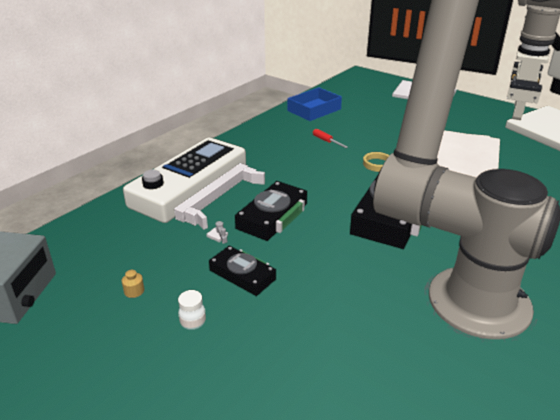

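Scene picture: three stages — large at (166,200), middle at (286,221) by the dock, small at (329,165). The job's is the middle one at (286,221); the keeper is at (345,205), the fence at (340,265). Close crop check plus mask fitting.

```bash
cat > h.py <<'E'
from plant import bot
import cv2, numpy as np
from scipy.optimize import minimize
def cam(c):
    p=bot.camera_params(c); return dict(c=c,f=p["fx"],fy=p["fy"],cx=p["cx"],cy=p["cy"],R=np.array(p["R"]),t=np.array(p["t"]))
def proj(k,X):
    q=np.atleast_2d(X)@k["R"].T+k["t"]
    if k["c"]=="wrist":
        rho=np.hypot(q[:,0],q[:,1]); th=np.arctan2(rho,q[:,2]); s=th/np.maximum(rho,1e-9)
        return np.c_[k["f"]*q[:,0]*s+k["cx"],k["fy"]*q[:,1]*s+k["cy"]]
    return np.c_[k["f"]*q[:,0]/q[:,2]+k["cx"],k["fy"]*q[:,1]/q[:,2]+k["cy"]]
def ray(k,u,v,z):
    a=np.array([(u-k["cx"])/k["f"],(v-k["cy"])/k["fy"]])
    if k["c"]=="wrist":
        th=np.hypot(*a); d=np.r_[a*np.sin(th)/max(th,1e-9),np.cos(th)]
    else: d=np.r_[a,1]
    d=k["R"].T@d; o=-k["R"].T@k["t"]; return o+d*(z-o[2])/d[2]
def tf(p,L):
    c,s=np.cos(p[2]),np.sin(p[2]); L=np.atleast_2d(L)
    return np.c_[p[0]+c*L[:,0]-s*L[:,1],p[1]+s*L[:,0]+c*L[:,1],L[:,2]]
BOX=np.array([[x,y,z] for x in(-50,50) for y in(-100,100) for z in(0,45)],float)
A=np.linspace(0,2*np.pi,24)
PLATE=np.vstack([np.c_[47*np.cos(A),47*np.sin(A),0*A+z] for z in(45,53)])
SC=np.array([[x,y,z] for x in(-62,-50) for y in(-60,60) for z in(7,37)],float)
def edges(P,n=25):  # dense polyline
    return np.vstack([np.linspace(P[i],P[i+1],n) for i in range(len(P)-1)])
def sil(k,p):
    m=np.zeros((840,1120),np.uint8)
    for L in(BOX,PLATE,SC):
        h=cv2.convexHull((proj(k,tf(p,L))*2).astype(np.float32)); cv2.fillConvexPoly(m,np.round(h*8).astype(np.int32),1,shift=3)
    return m>0
def fit(masks,p0):
    M=[(k,cv2.resize(m.astype(np.uint8),(1120,840),interpolation=0)>0) for k,m in masks]
    def f(p):
        q=[p[0],p[1],p[2]/100]; e=0
        for k,m in M:
            s=sil(k,q); e+=1-(s&m).sum()/max((s|m).sum(),1)
        return e
    x0=np.r_[p0[:2],p0[2]*100]
    r=minimize(f,x0,method="Nelder-Mead",options=dict(initial_simplex=x0+np.array([[0,0,0],[12,0,0],[0,12,0],[0,0,10]]),xatol=.1,fatol=1e-4))
    r=minimize(f,r.x,method="Nelder-Mead",options=dict(initial_simplex=r.x+np.array([[0,0,0],[-4,2,1],[2,4,-3],[1,1,4]]),xatol=.1,fatol=1e-4))
    return np.r_[r.x[:2],r.x[2]/100],r.fun/len(M)
def stage_mask(c,near):
    k=cam(c); best=None
    ctr=proj(k,[near[0],near[1],25])[0]
    for d in bot.masks_of(c,"stage"):
        b=d["bbox"]; e=np.hypot(b[0]-ctr[0],b[1]-ctr[1])
        if best is None or e<best[0]: best=(e,d["pixels"],b)
    return k,best
E
python3 - <<'E'
from h import *
a=cv2.imread("pics/scene0.png")
k=cam("scene"); 
X0=ray(k,286,221,25); print(X0, ray(cam("side"),271,211,25))
ms=[]
for c in("scene","side"):
    k,b=stage_mask(c,X0); print(c,b[0],b[2],b[1].sum()); ms.append((k,b[1]))
# yaw init: fence direction estimate
for y0 in(0,.3,-.3):
    print(y0,fit(ms,[X0[0],X0[1],y0]))
for m in ms: print(fit([m],[X0[0],X0[1],0]))
cv2.imwrite("pics/crop1.png",cv2.resize(a[170:370,230:470],None,fx=3,fy=3,interpolation=cv2.INTER_CUBIC))
E
```

```text
[555.06890042  21.06221426  25.        ] [546.04726284  33.56925626  25.        ]
scene 1.1045361017187791 [285.9, 222.1, 87.8, 68.6] 3378
side 4.221914346174875 [271.6, 211.9, 72.6, 55.1] 2733
0 (array([5.52363927e+02, 2.13510169e+01, 9.34815359e-02]), np.float64(0.03747285042327125))
0.3 (array([5.52586868e+02, 2.08082566e+01, 9.67865637e-02]), np.float64(0.037198525403113525))
-0.3 (array([5.52529635e+02, 2.09795236e+01, 9.72609359e-02]), np.float64(0.036952726276527015))
(array([5.51739328e+02, 2.37136672e+01, 9.25631248e-02]), np.float64(0.03484544934172873))
(array([5.53195741e+02, 2.00638571e+01, 9.64160995e-02]), np.float64(0.030907633383806865))
```

View pics/crop1.png

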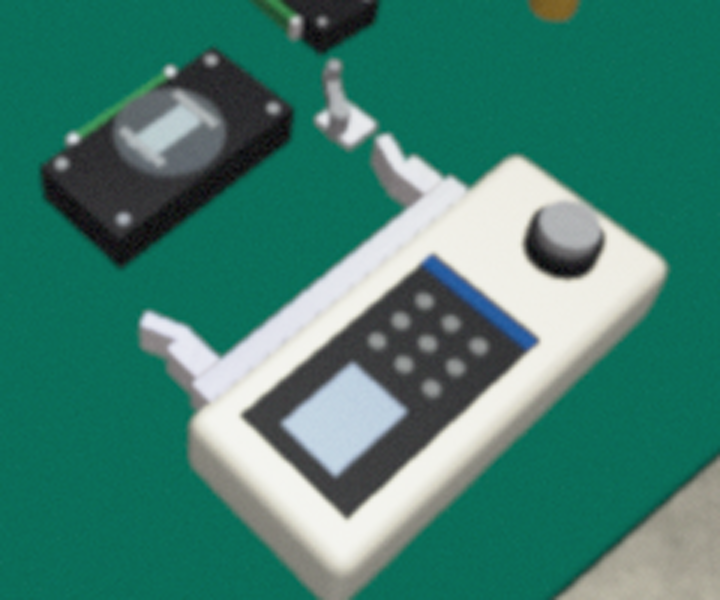

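The crop confirms the middle stage (green scale behind, facing the dock); model fit with the given 100x200 size gives IoU 0.96. Fence front edge in the scene picture runs about (303,288)-(370,236), cheek tips at (278,275) and (357,217), keeper post at (345,205). Next I plan a move to look from above with the wrist camera.

```bash
cat >> h.py <<'E'
def rows(waypts,o=None,per=None):
    """waypts: list of (x,y,z,yaw,n) commanded; prints dp/twist rows in the tool frame (tool down)"""
    if o is None:
        s=bot.get_obs(); o=np.r_[s["tool_pos"],s["tcp_rot"][2]]
    p=np.array(o,float); D=[];T=[]
    for w in waypts:
        n=w[4]; tgt=np.array(w[:4],float); st=p.copy()
        for i in range(n):
            g=st+(tgt-st)*(i+1)/n; d=g-p; c,s_=np.cos(p[3]),np.sin(p[3])
            dx=[round((c*d[0]+s_*d[1])/1000,4),round((s_*d[0]-c*d[1])/1000,4),round(-d[2]/1000,4)]
            tw=round(-np.degrees(d[3]),2)
            D.append(dx);T.append(tw)
            p[0]+=1000*(c*dx[0]+s_*dx[1]);p[1]+=1000*(s_*dx[0]-c*dx[1]);p[2]-=1000*dx[2];p[3]-=np.radians(tw)
    for i in range(0,len(D),10): print('dp',str(D[i:i+10]).replace(' ',''),'\ntwist',str(T[i:i+10]).replace(' ',''))
    print('end',p.round(2))
E
python3 - <<'E'
from h import *
rows([(520,0,280,1.67,12)])
E
```

```text
dp [[np.float64(0.042),np.float64(-0.033),np.float64(-0.0044)],[np.float64(0.0456),np.float64(-0.0279),np.float64(-0.0045)],[np.float64(0.0485),np.float64(-0.0223),np.float64(-0.0044)],[np.float64(0.0509),np.float64(-0.0163),np.float64(-0.0045)],[np.float64(0.0524),np.float64(-0.0103),np.float64(-0.0044)],[np.float64(0.0533),np.float64(-0.004),np.float64(-0.0044)],[np.float64(0.0534),np.float64(0.0023),np.float64(-0.0045)],[np.float64(0.0527),np.float64(0.0086),np.float64(-0.0044)],[np.float64(0.0514),np.float64(0.0148),np.float64(-0.0044)],[np.float64(0.0492),np.float64(0.0207),np.float64(-0.0045)]] 
twist [np.float64(-6.78),np.float64(-6.78),np.float64(-6.78),np.float64(-6.78),np.float64(-6.78),np.float64(-6.78),np.float64(-6.78),np.float64(-6.79),np.float64(-6.78),np.float64(-6.78)]
dp [[np.float64(0.0464),np.float64(0.0264),np.float64(-0.0044)],[np.float64(0.043),np.float64(0.0317),np.float64(-0.0045)]] 
twist [np.float64(-6.78),np.float64(-6.78)]
end [ 5.1999e+02 -4.0000e-02  2.8005e+02  1.6700e+00]
```

Request:
{"api": "jog_arm", "payload": {"dp": [[0.042, -0.033, -0.0044], [0.0456, -0.0279, -0.0045], [0.0485, -0.0223, -0.0044], [0.0509, -0.0163, -0.0045], [0.0524, -0.0103, -0.0044], [0.0533, -0.004, -0.0044], [0.0534, 0.0023, -0.0045], [0.0527, 0.0086, -0.0044], [0.0514, 0.0148, -0.0044], [0.0492, 0.0207, -0.0045]], "twist": [-6.78, -6.78, -6.78, -6.78, -6.78, -6.78, -6.78, -6.79, -6.78, -6.78], "jaw": 0.0}}

```text
time: 2.25
tool_pos: [455.9, -83.2, 271.5]
tcp_rot: [3.141, 0.0, 1.437]
contact_force: [0.2, -0.2, 0.1]
grip_width: 0.4
finger_force: 0.0
```

Request:
{"api": "jog_arm", "payload": {"dp": [[0.0464, 0.0264, -0.0044], [0.043, 0.0317, -0.0045], [0, 0, 0], [0, 0, 0]], "twist": [-6.78, -6.78, 0, 0]}}

```text
time: 2.75
tool_pos: [519.7, -0.1, 279.7]
tcp_rot: [-3.141, 0.0, 1.67]
contact_force: [-0.4, -1.0, -1.5]
grip_width: 0.2
finger_force: 0.0
```

```bash
sed -i 's/round(-np.degrees(d\[3\]),2)/round(float(-np.degrees(d[3])),2)/; s/dx=\[round((c\*d/dx=[round(float(c*d/; s/,round((s_\*d\[0\]-c\*d\[1\])/,round(float(s_*d[0]-c*d[1])/; s/round(-d\[2\]\/1000/round(float(-d[2])\/1000/' h.py
python3 - <<'E'
from h import *
s=bot.get_obs();print(s["tool_pos"],s["tcp_rot"],s["grip_width"])
k=cam("wrist"); a=bot.capture("wrist"); cv2.imwrite("pics/w1.png",a)
print((-k["R"].T@k["t"]).round(1),k["R"].round(3).tolist(),k["f"],k["cx"],k["cy"])
print([(round(d["confidence"],2),np.round(d["bbox"]).tolist()) for d in bot.find_in("wrist","stage")])
kk,b=stage_mask("wrist",[552,21]); print(fit([(kk,b[1])],[552,21,.096]))
rows([(520,0,285,1.6,1)])
E
```

```text
[ 5.19664243e+02 -1.37008767e-01  2.79702142e+02] [-3.14071974e+00  3.23712911e-04  1.66994418e+00] 0.183808808362052
[511.6  77.2 438.3] [[0.995, 0.099, -0.002], [0.096, -0.954, 0.284], [0.026, -0.282, -0.959]] 325.19226210127806 281.00950445595765 206.95065906117577
[(0.84, [254.0, 12.0, 114.0, 21.0]), (0.69, [120.0, 257.0, 118.0, 151.0]), (0.64, [305.0, 159.0, 93.0, 155.0])]
(array([5.52299741e+02, 2.19881314e+01, 9.90372067e-02]), np.float64(0.013357941670930518))
dp [[0.001,0.0006,-0.0049]] 
twist [3.9]
end [5.1998e+02 2.0000e-02 2.8497e+02 1.6000e+00]
```

View pics/w1.png

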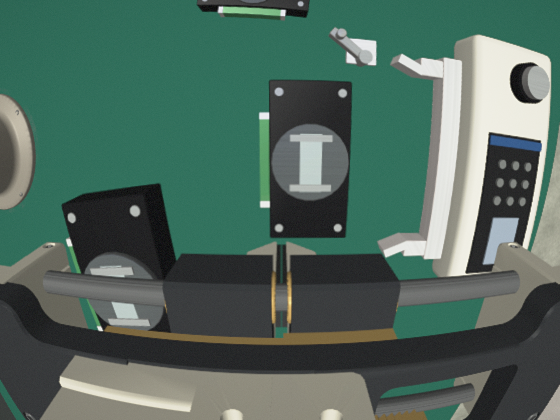

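The wrist picture shows the middle stage at (310,160), keeper pivot base (362,52) with bar/pin to (340,35), fence (440,150) with cheek mouths at (395,62) and (385,247). Enlarge the dock once for precise edges.

```bash
python3 - <<'E'
import cv2
a=cv2.imread("pics/w1.png"); cv2.imwrite("pics/w1c.png",cv2.resize(a[15:270,325:475],None,fx=2.3,fy=2.3,interpolation=cv2.INTER_CUBIC))
E
```

```text
(no output)
```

View pics/w1c.png

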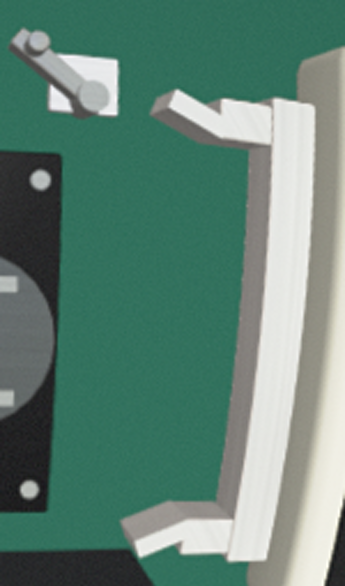

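```bash
python3 - <<'E'
from h import *
k=cam("wrist"); a=cv2.GaussianBlur(cv2.imread("pics/w1.png"),(3,3),0).astype(int)
P0=[];P1=[]
for v in range(88,222,3):
    r=a[v]; sat=r[:,1]-r[:,2]; g=r.sum(1)
    u=next(u for u in range(400,460) if sat[u]<30 and sat[u+1]<30)
    s=sat[u-1]; u0=u-1+(s-30)/(s-sat[u]+1e-9)
    w=next(w for w in range(int(u)+4,470) if g[w]>560)
    w0=w-1+(560-g[w-1])/(g[w]-g[w-1]+1e-9)
    P0.append(ray(k,u0,v,0)); P1.append(ray(k,w0,v,34))
for n,P in(("bot",P0),("top",P1)):
    P=np.array(P); f=np.polyfit(P[:,1],P[:,0],1); print(n,"x at y=0",f[1],"yaw",-np.arctan(f[0]),"res",np.std(P[:,0]-np.polyval(f,P[:,1])))
def c(x,y,z): return ray(k,x/2.3+325-.3,y/2.3+15-.3,z).round(1)
print("corner L bot",c(249,150,0),"top",c(272,145,34)); print("corner R bot",c(219,501,0),"top",c(231,520,34))
print("keeper pivot top",c(92,97,35),"pin top",c(38,41,44),"bar end",c(20,36,27))
E
```

```text
bot x at y=0 731.9352708444528 yaw 0.07820660598389487 res 0.10970420401891287
top x at y=0 731.275840143062 yaw 0.07924767351776203 res 0.0903632336678588
corner L bot [720.3 155.7  -0. ] top [718.9 155.9  34. ]
corner R bot [740.4 -72.9   0. ] top [734.5 -73.2  34. ]
keeper pivot top [607.2 161.1  35. ] pin top [573.3 185.6  44. ] bar end [565.8 191.6  27. ]
```

```bash
cat >> h.py <<'E'
DOCK=np.array([728.4,41.3,.0787])
def indock(p):
    c,s=np.cos(DOCK[2]),np.sin(DOCK[2]); d=np.array(p[:2])-DOCK[:2]
    return np.array([c*d[0]+s*d[1],-s*d[0]+c*d[1],p[2]-DOCK[2]])
def report(p):
    q=indock(p); L=tf(q,[[50,100,0],[50,-100,0]]); print("stage",np.round(p,3),"dock",q.round(3),"frontL",L[0,:2].round(1),"frontR",L[1,:2].round(1),"lead L-R",round(L[0,0]-L[1,0],1))
def at(p,lx,ly,z,dy=0): # tool pose at a stage-frame point
    w=tf(p,[[lx,ly,z]])[0]; return (w[0],w[1],z,p[2]+np.pi/2+dy)
def swing(p,side,ang,n,lx=-69,ly=86,z=15,piv=70):
    """side +1 left push (yaw falls), path points while stage turns by ang"""
    out=[]; P=tf(p,[[0,-side*piv,0]])[0]
    for i in range(1,n+1):
        y=p[2]-side*ang*i/n; w=P+tf([0,0,y],[[lx,side*(ly+piv),0]])[0]
        out.append((w[0],w[1],z,y+np.pi/2,1))
    return out
def look(near):
    ms=[]
    r=None
    for c in("wrist","scene","side"):
        bot.capture(c); k,b=stage_mask(c,near)
        if b and b[0]<30:
            f=fit([(k,b[1])],near); print(c,f[0].round(3),round(f[1],3)); ms.append((k,b[1],f[1]))
    good=[m[:2] for m in ms if m[2]<.09]
    f=fit(good,near); report(f[0]); return f[0]
E
python3 - <<'E'
from h import *
k=cam("wrist")
p=np.array([552.3,22,.099]); report(p)
for u,v in((160,185),(67,206)): print("large stage corner",ray(k,u,v,60).round(1))
for u,v in((198,8),(308,14)): print("small",ray(k,u,v,30).round(1))
rows([at(p,-84,86,120)+(5,),at(p,-84,86,15)+(3,)]); 
c=at(p,-84,86,15); rows([at(p,-70,86,15)+(3,)],o=c)
E
```

```text
stage [5.523e+02 2.200e+01 9.900e-02] dock [-1.77072e+02 -5.39500e+00  2.00000e-02] frontL [-129.1   95.6] frontR [-125.1 -104.4] lead L-R -4.1
large stage corner [368.6 -21.4  60. ]
large stage corner [218.  -63.5  60. ]
small [391.9 208.5  30. ]
small [531.8 208.5  30. ]
dp [[0.0211,-0.0098,0.032],[0.0211,-0.0099,0.032],[0.0212,-0.0098,0.032],[0.0211,-0.0099,0.0321],[0.0211,-0.0098,0.032],[0.0,0.0,0.035],[0.0,0.0,0.035],[0.0,0.0,0.035]] 
twist [-0.02,-0.02,-0.02,-0.02,-0.02,0.0,0.0,0.0]
end [460.19  99.25  14.97   1.67]
dp [[0.0,0.0047,-0.0],[0.0,0.0046,-0.0],[0.0,0.0047,-0.0]] 
twist [-0.0,-0.0,-0.0]
end [474.14 100.66  15.     1.67]
```

Request:
{"api": "jog_arm", "payload": {"dp": [[0.0211, -0.0098, 0.032], [0.0211, -0.0099, 0.032], [0.0212, -0.0098, 0.032], [0.0211, -0.0099, 0.0321], [0.0211, -0.0098, 0.032], [0, 0, 0.035], [0, 0, 0.035], [0, 0, 0.035]], "twist": [0, 0, 0, 0, 0, 0, 0, 0]}}

```text
time: 3.9
tool_pos: [460.8, 99.2, 14.3]
tcp_rot: [3.14, 0.0, 1.668]
contact_force: [0.5, -0.1, -0.3]
grip_width: 0.2
finger_force: 0.0
```

Request:
{"api": "jog_arm", "payload": {"dp": [[0, 0, 0], [0, 0.0047, 0], [0, 0.0046, 0], [0, 0.0047, 0], [0, 0, 0]], "twist": [0, 0, 0, 0, 0]}}

```text
time: 4.53
tool_pos: [475.3, 101.6, 15.4]
tcp_rot: [3.14, 0.0, 1.67]
contact_force: [-0.0, -0.4, 0.5]
grip_width: 0.4
finger_force: 0.0
```

```bash
python3 - <<'E'
from h import *
k=cam("wrist"); cv2.imwrite("pics/w2.png",bot.capture("wrist")); s=bot.get_obs(); print(s["tool_pos"],s["tcp_rot"],s["contact_force"])
p=np.array([552.3,22,.099])
rows(swing(p,1,.23,10,lx=-70),o=at(p,-70,86,15))
E
```

```text
[474.81443583 101.56007979  15.23923471] [3.14091505e+00 1.21154264e-04 1.67004748e+00] [ 0.18551471  0.31423987 -0.11714521]
dp [[0.0016,0.0036,-0.0],[0.0015,0.0036,-0.0],[0.0016,0.0036,-0.0],[0.0016,0.0036,-0.0],[0.0015,0.0036,-0.0],[0.0016,0.0036,-0.0],[0.0016,0.0036,-0.0],[0.0016,0.0036,-0.0],[0.0015,0.0037,-0.0],[0.0016,0.0036,-0.0]] 
twist [1.32,1.32,1.31,1.32,1.32,1.32,1.31,1.32,1.32,1.32]
end [510.24 116.16  15.     1.44]
```

View pics/w2.png

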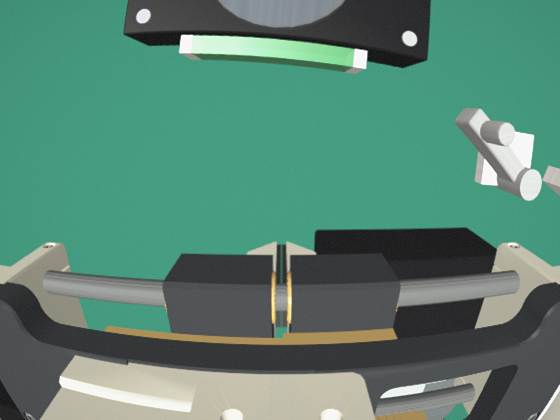

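The wrist picture shows the stage's left side right of the fingers, (315-500, 230), keeper at (500,150), no contact yet. Creep on.

Request:
{"api": "jog_arm", "payload": {"dp": [[0, 0.003, 0], [0, 0.003, 0], [0, 0.003, 0]], "twist": [0, 0, 0]}}

```text
time: 4.95
tool_pos: [479.3, 102.8, 14.5]
tcp_rot: [-3.133, -0.001, 1.67]
contact_force: [-11.9, 3.2, 9.5]
grip_width: 0.4
finger_force: 6.6
```

Request:
{"api": "jog_arm", "payload": {"dp": [[0, 0.003, 0], [0, 0.003, 0]], "twist": [0, 0]}}

```text
time: 5.2
tool_pos: [485.2, 103.8, 14.4]
tcp_rot: [-3.133, -0.001, 1.67]
contact_force: [-12.7, 4.5, 8.3]
grip_width: 0.3
finger_force: 6.3
```

Request:
{"api": "jog_arm", "payload": {"dp": [[0.001, 0.0037, 0], [0.001, 0.0037, 0], [0.001, 0.0037, 0], [0.001, 0.0037, 0], [0.001, 0.0037, 0], [0.001, 0.0037, 0], [0.001, 0.0037, 0]], "twist": [1.6, 1.6, 1.6, 1.6, 1.6, 1.6, 1.6]}}

```text
time: 6.08
tool_pos: [511.7, 111.3, 14.4]
tcp_rot: [-3.134, 0.0, 1.474]
contact_force: [-10.1, 3.6, 6.7]
grip_width: 0.2
finger_force: 5.5
```

```bash
python3 - <<'E'
from h import *
p=look(np.array([562,24,-.05])); s=bot.get_obs(); t=s["tool_pos"]
print(t,s["tcp_rot"],s["contact_force"]); c=tf([0,0,-p[2]],[[t[0]-p[0],t[1]-p[1],0]])[0]; print("tool in stage",c)
E
```

```text
scene [ 5.67603e+02  1.82380e+01 -1.20000e-01] 0.078
side [ 5.66892e+02  1.47240e+01 -1.19000e-01] 0.66
stage [ 5.67603e+02  1.82380e+01 -1.20000e-01] dock [-162.112  -10.349   -0.199] frontL [-93.4  77.8] frontR [-132.8 -118.3] lead L-R 39.5
[512.47590351 111.26210198  14.39096457] [-3.13585691e+00 -7.49690613e-05  1.47474962e+00] [-6.79064694  4.85508854  3.23352567]
tool in stage [-65.8635891   85.75841799   0.        ]
```

```bash
cat >> h.py <<'E'
def cross(p,side,ang,n,z=15,back=-92,zc=None,lx=-66,piv=68,pre=-71):
    """go from other rear corner round the scale to corner `side`, then swing by ang"""
    w=[at(p,back,-side*86,z)+(2,),at(p,back,side*86,z)+(4,),at(p,pre,side*86,z)+(2,)]
    e=at(p,pre,side*86,z); print("CROSS"); rows(w); print("SWING"); rows(swing(p,side,ang,n,lx=lx,z=z,piv=piv),o=e)
E
python3 - <<'E'
from h import *
cross(np.array([567.6,18.2,-.118]),-1,.42,16,z=22)
E
```

```text
CROSS
dp [[0.0003,-0.0131,-0.0038],[0.0002,-0.0132,-0.0038],[-0.043,0.0,-0.0],[-0.043,0.0,-0.0],[-0.043,0.0,-0.0],[-0.043,0.0,-0.0],[0.0,0.0105,-0.0],[0.0,0.0105,-0.0]] 
twist [0.63,0.63,-0.0,-0.0,-0.0,-0.0,-0.0,-0.0]
end [486.96 -58.85  21.99   1.45]
SWING
dp [[-0.0017,0.0091,-0.0],[-0.0017,0.004,-0.0],[-0.0016,0.0041,-0.0],[-0.0017,0.0041,-0.0],[-0.0017,0.004,-0.0],[-0.0017,0.0041,-0.0],[-0.0017,0.0041,-0.0],[-0.0016,0.004,-0.0],[-0.0017,0.0041,-0.0],[-0.0017,0.004,-0.0]] 
twist [-1.5,-1.51,-1.5,-1.51,-1.5,-1.5,-1.51,-1.5,-1.51,-1.5]
dp [[-0.0017,0.0041,-0.0],[-0.0017,0.0041,-0.0],[-0.0016,0.004,-0.0],[-0.0017,0.0041,-0.0],[-0.0017,0.0041,-0.0],[-0.0017,0.004,-0.0]] 
twist [-1.5,-1.51,-1.5,-1.51,-1.5,-1.5]
end [558.37 -80.98  22.     1.87]
```

Request:
{"api": "jog_arm", "payload": {"dp": [[0.0003, -0.0131, -0.0038], [0.0002, -0.0132, -0.0038], [-0.043, 0, 0], [-0.043, 0, 0], [-0.043, 0, 0], [-0.043, 0, 0], [0, 0.0105, 0], [0, 0.0105, 0]], "twist": [0.63, 0.63, 0, 0, 0, 0, 0, 0]}}

```text
time: 7.38
tool_pos: [490.1, -59.5, 22.8]
tcp_rot: [3.141, 0.0, 1.452]
contact_force: [-0.0, -0.4, -0.1]
grip_width: 0.6
finger_force: 2.0
```

Request:
{"api": "jog_arm", "payload": {"dp": [[0, 0.003, 0], [0, 0.004, 0], [-0.0013, 0.004, 0], [-0.0013, 0.0041, 0], [-0.0013, 0.004, 0], [-0.0013, 0.0041, 0], [-0.0013, 0.0041, 0], [-0.0013, 0.004, 0], [-0.0013, 0.0041, 0], [-0.0013, 0.004, 0]], "twist": [0, 0, -1.5, -1.5, -1.5, -1.5, -1.5, -1.5, -1.5, -1.5]}}

```text
time: 8.62
tool_pos: [526.2, -70.4, 22.1]
tcp_rot: [-3.136, -0.001, 1.665]
contact_force: [-9.7, -2.8, 5.9]
grip_width: 0.5
finger_force: 5.1
```

```bash
cat >> h.py <<'E'
def status(near):
    p=look(np.array(near)); s=bot.get_obs(); t=s["tool_pos"]
    c=tf([0,0,-p[2]],[[t[0]-p[0],t[1]-p[1],0]])[0]; print("t",s["time"],"tool in stage",c[:2].round(1),"rel yaw",round(s["tcp_rot"][2]-np.pi/2-p[2],3),"tool",t.round(1),"F",s["contact_force"].round(1)); return p
E
python3 - <<'E'
from h import *
status([578,18,.05])
E
```

```text
scene [5.83514e+02 2.17640e+01 1.13000e-01] 0.198
side [5.8527e+02 2.0724e+01 1.2200e-01] 0.044
stage [5.8527e+02 2.0724e+01 1.2200e-01] dock [-1.44304e+02 -9.26000e+00  4.40000e-02] frontL [-98.7  92.8] frontR [ -90. -107.] lead L-R -8.7
t 8.925 tool in stage [-69.  -83.4] rel yaw -0.029 tool [527.  -70.4  22.1] F [-6.8 -2.7  3.1]
```

Request:
{"api": "jog_arm", "payload": {"dp": [[-0.0013, 0.004, 0], [-0.0013, 0.004, 0], [-0.0013, 0.004, 0], [-0.0013, 0.004, 0], [-0.0013, 0.004, 0], [-0.0013, 0.004, 0], [-0.0013, 0.004, 0]], "twist": [-1.5, -1.5, -1.5, -1.5, -1.5, -1.5, -1.5]}}

```text
time: 9.8
tool_pos: [555.8, -74.9, 22.1]
tcp_rot: [-3.137, -0.001, 1.848]
contact_force: [-8.3, -4.4, 4.7]
grip_width: 0.3
finger_force: 4.7
```

```bash
python3 - <<'E'
from h import *
p=status([593,23,.26])
cross(p,1,.34,14,z=15)
E
```

```text
scene [5.94272e+02 2.77210e+01 3.14000e-01] 0.223
side [5.96069e+02 2.36890e+01 3.29000e-01] 0.084
stage [5.96069e+02 2.36890e+01 3.29000e-01] dock [-133.306   -7.153    0.25 ] frontL [-109.6  102.1] frontR [-60.1 -91.7] lead L-R -49.5
t 10.1 tool in stage [-69.3 -80.5] rel yaw -0.052 tool [556.5 -74.9  22.1] F [-5.2 -4.   1.6]
CROSS
dp [[-0.0033,-0.0112,0.0036],[-0.0031,-0.0113,0.0035],[0.043,0.0,0.0],[0.043,0.0,0.0],[0.043,0.0,0.0],[0.043,0.0,0.0],[0.0,0.0105,0.0],[0.0,0.0105,0.0]] 
twist [-1.49,-1.49,-0.0,-0.0,-0.0,-0.0,-0.0,-0.0]
end [501.11  82.13  15.04   1.9 ]
SWING
dp [[0.0016,0.0088,-0.0],[0.0015,0.0037,-0.0],[0.0016,0.0038,-0.0],[0.0015,0.0037,-0.0],[0.0016,0.0038,-0.0],[0.0015,0.0038,-0.0],[0.0016,0.0037,-0.0],[0.0016,0.0038,-0.0],[0.0015,0.0037,-0.0],[0.0016,0.0038,-0.0]] 
twist [1.39,1.39,1.39,1.4,1.39,1.39,1.39,1.39,1.39,1.39]
dp [[0.0015,0.0038,-0.0],[0.0016,0.0037,-0.0],[0.0015,0.0038,-0.0],[0.0016,0.0037,-0.0]] 
twist [1.4,1.39,1.39,1.39]
end [553.73 114.06  15.     1.56]
```

Request:
{"api": "jog_arm", "payload": {"dp": [[-0.001, -0.012, 0.0035], [-0.001, -0.012, 0.0035], [0.043, 0, 0], [0.043, 0, 0], [0.043, 0, 0], [0.042, 0, 0], [0, 0.008, 0]], "twist": [-1, -1, 0, 0, 0, 0, 0]}}

```text
time: 10.98
tool_pos: [488.8, 82.8, 15.3]
tcp_rot: [-3.14, -0.001, 1.884]
contact_force: [0.4, -0.2, 0.6]
grip_width: 0.3
finger_force: 0.0
```

```bash
python3 - <<'E'
from h import *
p=status([595,25,.3])
w=at(p,-71,86,15); rows([w+(2,)]); rows(swing(p,1,.34,14,lx=-66,piv=68),o=w)
E
```

```text
scene [5.95273e+02 2.82520e+01 3.13000e-01] 0.048
side [620.227  41.424   0.698] 0.552
stage [5.95273e+02 2.82520e+01 3.13000e-01] dock [-133.741   -2.541    0.234] frontL [-108.3  106.3] frontR [-61.9 -88.2] lead L-R -46.4
t 11.275 tool in stage [-83.4  81.1] rel yaw -0.005 tool [490.9  79.7  15.4] F [0.4 0.4 0.2]
dp [[0.0025,0.0062,0.0002],[0.0025,0.0062,0.0002]] 
twist [-0.13,-0.13]
end [501.23  88.26  14.97   1.88]
dp [[0.0016,0.0088,-0.0],[0.0015,0.0037,-0.0],[0.0016,0.0038,-0.0],[0.0015,0.0037,-0.0],[0.0016,0.0038,-0.0],[0.0015,0.0038,-0.0],[0.0016,0.0037,-0.0],[0.0016,0.0038,-0.0],[0.0015,0.0037,-0.0],[0.0016,0.0038,-0.0]] 
twist [1.39,1.39,1.39,1.4,1.39,1.39,1.39,1.39,1.39,1.39]
dp [[0.0015,0.0038,-0.0],[0.0016,0.0037,-0.0],[0.0015,0.0038,-0.0],[0.0016,0.0037,-0.0]] 
twist [1.4,1.39,1.39,1.39]
end [554.4  119.3   15.     1.54]
```

Request:
{"api": "jog_arm", "payload": {"dp": [[0.0025, 0.0062, 0], [0.0025, 0.0062, 0], [0, 0.003, 0], [0, 0.004, 0], [0.0012, 0.0038, 0], [0.0012, 0.0038, 0], [0.0012, 0.0038, 0], [0.0012, 0.0038, 0], [0.0012, 0.0038, 0], [0.0012, 0.0038, 0]], "twist": [0, 0, 0, 0, 1.4, 1.4, 1.4, 1.4, 1.4, 1.4]}}

```text
time: 12.52
tool_pos: [524.4, 104.2, 15.3]
tcp_rot: [-3.134, -0.001, 1.733]
contact_force: [-12.6, -0.6, 10.4]
grip_width: 0.6
finger_force: 6.5
```

Request:
{"api": "jog_arm", "payload": {"dp": [[0.0012, 0.0038, 0], [0.0012, 0.0038, 0], [0.0012, 0.0038, 0], [0.0012, 0.0038, 0], [0.0012, 0.0038, 0], [0.0012, 0.0038, 0]], "twist": [1.4, 1.4, 1.4, 1.4, 1.4, 1.4]}}

```text
time: 13.28
tool_pos: [546.5, 114.1, 15.3]
tcp_rot: [-3.134, -0.0, 1.587]
contact_force: [-11.5, 2.5, 9.5]
grip_width: 0.2
finger_force: 6.2
```

```bash
python3 - <<'E'
from h import *
p=status([616,26,.02])
cross(p,-1,.3,12,z=15)
E
```

```text
scene [6.13492e+02 2.62150e+01 8.00000e-03] 0.08
stage [6.13492e+02 2.62150e+01 8.00000e-03] dock [-1.15738e+02 -6.00400e+00 -7.10000e-02] frontL [-58.8  90.2] frontR [ -73.  -109.3] lead L-R 14.2
t 13.575 tool in stage [-65.5  88.5] rel yaw 0.009 tool [547.3 114.2  15.2] F [-10.    2.4   7. ]
CROSS
dp [[-0.0011,-0.0133,0.0001],[-0.0012,-0.0132,0.0001],[-0.043,-0.0,0.0],[-0.043,-0.0,0.0],[-0.043,-0.0,0.0],[-0.043,-0.0,0.0],[0.0,0.0105,0.0],[0.0,0.0105,0.0]] 
twist [0.25,0.25,0.0,0.0,0.0,0.0,0.0,0.0]
end [543.16 -60.34  15.04   1.58]
SWING
dp [[-0.0016,0.0089,-0.0],[-0.0016,0.0038,-0.0],[-0.0016,0.0039,-0.0],[-0.0016,0.0039,-0.0],[-0.0016,0.0039,-0.0],[-0.0016,0.0038,-0.0],[-0.0016,0.0039,-0.0],[-0.0016,0.0039,-0.0],[-0.0016,0.0038,-0.0],[-0.0016,0.0039,-0.0]] 
twist [-1.43,-1.43,-1.44,-1.43,-1.43,-1.43,-1.44,-1.43,-1.43,-1.43]
dp [[-0.0016,0.0039,-0.0],[-0.0016,0.0038,-0.0]] 
twist [-1.44,-1.43]
end [596.67 -72.54  15.     1.88]
```

Request:
{"api": "jog_arm", "payload": {"dp": [[-0.001, -0.0132, 0], [-0.001, -0.0132, 0], [-0.043, 0, 0], [-0.043, 0, 0], [-0.043, 0, 0], [-0.043, 0, 0], [0, 0.0105, 0], [0, 0.0105, 0], [0, 0.003, 0], [0, 0.003, 0]], "twist": [0.25, 0.25, 0, 0, 0, 0, 0, 0, 0, 0]}}

```text
time: 14.82
tool_pos: [549.7, -60.1, 15.1]
tcp_rot: [-3.136, 0.0, 1.581]
contact_force: [-10.7, -6.2, 5.5]
grip_width: 0.3
finger_force: 5.2
```

Request:
{"api": "jog_arm", "payload": {"dp": [[-0.0013, 0.0039, 0], [-0.0013, 0.0039, 0], [-0.0013, 0.0039, 0], [-0.0013, 0.0039, 0], [-0.0013, 0.0039, 0], [-0.0013, 0.0039, 0], [-0.0013, 0.0039, 0], [-0.0013, 0.0039, 0], [-0.0013, 0.0039, 0], [-0.0013, 0.0039, 0]], "twist": [-1.43, -1.43, -1.43, -1.43, -1.43, -1.43, -1.43, -1.43, -1.43, -1.43]}}

```text
time: 16.08
tool_pos: [590.2, -67.9, 15.2]
tcp_rot: [-3.137, -0.001, 1.831]
contact_force: [-7.7, -4.1, 4.7]
grip_width: 0.4
finger_force: 4.7
```

```bash
python3 - <<'E'
from h import *
cv2.imwrite("pics/s3.png",bot.capture("scene"))
p=status([630,30,.24])
cross(p,1,.3,12,z=15)
E
```

```text
scene [6.32297e+02 3.46980e+01 2.91000e-01] 0.22
side [6.32932e+02 2.95310e+01 2.82000e-01] 0.048
stage [6.32932e+02 2.95310e+01 2.82000e-01] dock [-96.097  -4.227   0.203] frontL [-67.3 103.8] frontR [-27.  -92.1] lead L-R -40.3
t 16.425 tool in stage [-67.4 -81.9] rel yaw -0.022 tool [590.9 -67.9  15.2] F [-5.1 -4.6  2.7]
CROSS
dp [[-0.0023,-0.0122,0.0001],[-0.0022,-0.0123,0.0001],[0.043,-0.0,-0.0],[0.043,-0.0,-0.0],[0.043,-0.0,-0.0],[0.043,-0.0,-0.0],[-0.0,0.0105,-0.0],[-0.0,0.0105,-0.0]] 
twist [-0.64,-0.63,-0.0,-0.0,-0.0,-0.0,-0.0,-0.0]
end [540.83  92.43  14.97   1.85]
SWING
dp [[0.0016,0.0089,-0.0],[0.0016,0.0038,-0.0],[0.0016,0.0039,-0.0],[0.0016,0.0039,-0.0],[0.0016,0.0039,-0.0],[0.0016,0.0038,-0.0],[0.0016,0.0039,-0.0],[0.0016,0.0039,-0.0],[0.0016,0.0038,-0.0],[0.0016,0.0039,-0.0]] 
twist [1.43,1.43,1.44,1.43,1.43,1.43,1.44,1.43,1.43,1.43]
dp [[0.0016,0.0039,-0.0],[0.0016,0.0038,-0.0]] 
twist [1.44,1.43]
end [588.64 119.38  15.     1.55]
```

View pics/s3.png

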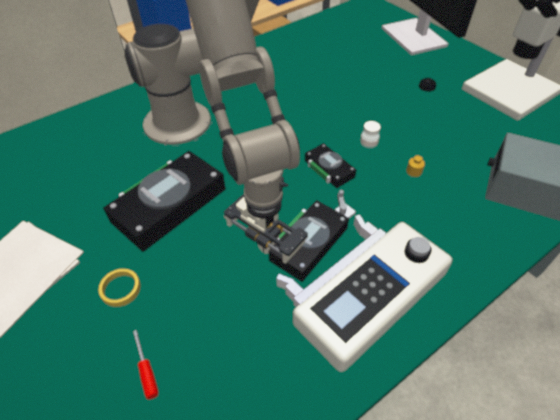

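Scene picture: arm behind the right rear corner (265,235), stage at (310,240) with its right end leading inside the cheeks; others undisturbed.

Request:
{"api": "jog_arm", "payload": {"dp": [[-0.001, -0.0122, 0], [-0.001, -0.0123, 0], [0.043, 0, 0], [0.043, 0, 0], [0.043, 0, 0], [0.042, 0, 0], [0, 0.0105, 0], [0, 0.0105, 0], [0, 0.003, 0], [0, 0.003, 0]], "twist": [-0.6, -0.6, 0, 0, 0, 0, 0, 0, 0, 0]}}

```text
time: 17.68
tool_pos: [545.3, 93.3, 15.2]
tcp_rot: [-3.135, -0.001, 1.848]
contact_force: [-14.9, -0.5, 12.3]
grip_width: 0.1
finger_force: 7.1
```

Request:
{"api": "jog_arm", "payload": {"dp": [[0.0013, 0.0039, 0], [0.0013, 0.0039, 0], [0.0013, 0.0039, 0], [0.0013, 0.0039, 0], [0.0013, 0.0039, 0], [0.0013, 0.0039, 0], [0.0013, 0.0039, 0], [0.0013, 0.0039, 0], [0.0013, 0.0039, 0]], "twist": [1.43, 1.43, 1.43, 1.43, 1.43, 1.43, 1.43, 1.43, 1.43]}}

```text
time: 18.8
tool_pos: [577.5, 111.5, 15.2]
tcp_rot: [-3.134, -0.0, 1.622]
contact_force: [-12.6, 1.5, 8.2]
grip_width: 0.4
finger_force: 6.3
```

```bash
python3 - <<'E'
from h import *
p=status([645,30,.05])
cross(p,-1,.2,8,z=15)
E
```

```text
scene [6.48508e+02 3.38650e+01 2.60000e-02] 0.071
side [6.48349e+02 3.02880e+01 3.80000e-02] 0.631
stage [6.48508e+02 3.38650e+01 2.60000e-02] dock [-8.0229e+01 -1.1310e+00 -5.2000e-02] frontL [-25.1  96.1] frontR [ -35.5 -103.6] lead L-R 10.5
t 19.1 tool in stage [-68.2  79.6] rel yaw 0.026 tool [578.2 111.7  15.2] F [-9.   3.4  6.4]
CROSS
dp [[0.0035,-0.0118,0.0001],[0.0033,-0.0119,0.0001],[-0.043,0.0,0.0],[-0.043,0.0,0.0],[-0.043,0.0,0.0],[-0.043,0.0,0.0],[0.0,0.0105,0.0],[0.0,0.0105,0.0]] 
twist [0.74,0.73,0.0,0.0,0.0,0.0,0.0,0.0]
end [579.76 -53.99  15.01   1.6 ]
SWING
dp [[-0.0016,0.0089,-0.0],[-0.0016,0.0038,-0.0],[-0.0016,0.0039,-0.0],[-0.0016,0.0039,-0.0],[-0.0016,0.0039,-0.0],[-0.0016,0.0038,-0.0],[-0.0016,0.0039,-0.0],[-0.0016,0.0039,-0.0]] 
twist [-1.43,-1.43,-1.44,-1.43,-1.43,-1.43,-1.44,-1.43]
end [616.98 -63.02  15.     1.8 ]
```

Request:
{"api": "jog_arm", "payload": {"dp": [[0.002, -0.0118, 0], [0.002, -0.0119, 0], [-0.043, 0, 0], [-0.043, 0, 0], [-0.043, 0, 0], [-0.043, 0, 0], [0, 0.0105, 0], [0, 0.0105, 0], [0, 0.003, 0], [0, 0.003, 0]], "twist": [0.7, 0.7, 0, 0, 0, 0, 0, 0, 0, 0]}}

```text
time: 20.35
tool_pos: [586.0, -55.5, 15.3]
tcp_rot: [-3.135, 0.001, 1.602]
contact_force: [-10.5, -6.5, 7.9]
grip_width: 0.1
finger_force: 5.7
```

Request:
{"api": "jog_arm", "payload": {"dp": [[-0.0012, 0.0039, 0], [-0.0012, 0.0039, 0], [-0.0012, 0.0039, 0], [-0.0012, 0.0039, 0], [-0.0012, 0.0039, 0], [-0.0012, 0.0039, 0]], "twist": [-1.43, -1.43, -1.43, -1.43, -1.43, -1.43]}}

```text
time: 21.1
tool_pos: [610.2, -60.2, 15.3]
tcp_rot: [-3.136, -0.0, 1.752]
contact_force: [-9.2, -3.8, 5.8]
grip_width: 0.3
finger_force: 5.3
```

```bash
python3 - <<'E'
from h import *
p=status([658,34,.18])
cross(p,1,.2,8,z=15)
E
```

```text
scene [6.59234e+02 3.89660e+01 2.25000e-01] 0.235
side [6.61601e+02 3.39160e+01 2.47000e-01] 0.07
stage [6.61601e+02 3.39160e+01 2.47000e-01] dock [-67.173  -2.109   0.168] frontL [-34.6 104.8] frontR [ -1.2 -92.4] lead L-R -33.4
t 21.4 tool in stage [-72.2 -78.9] rel yaw -0.066 tool [610.9 -60.2  15.3] F [-6.8 -5.3  3.7]
CROSS
dp [[-0.0042,-0.0097,0.0002],[-0.0039,-0.0098,0.0001],[0.043,0.0,0.0],[0.043,0.0,0.0],[0.043,0.0,0.0],[0.043,0.0001,0.0],[-0.0,0.0105,0.0],[-0.0,0.0105,0.0]] 
twist [-1.89,-1.89,0.0,0.0,0.0,0.0,0.0,0.0]
end [571.8  100.    15.01   1.82]
SWING
dp [[0.0016,0.0089,-0.0],[0.0016,0.0038,-0.0],[0.0016,0.0039,-0.0],[0.0016,0.0039,-0.0],[0.0016,0.0039,-0.0],[0.0016,0.0038,-0.0],[0.0016,0.0039,-0.0],[0.0016,0.0039,-0.0]] 
twist [1.43,1.43,1.44,1.43,1.43,1.43,1.44,1.43]
end [605.14 118.72  15.     1.62]
```

Request:
{"api": "jog_arm", "payload": {"dp": [[-0.002, -0.0125, 0], [-0.002, -0.0125, 0], [0.043, 0.001, 0], [0.043, 0, 0], [0.043, 0, 0], [0.042, 0, 0], [0, 0.008, 0]], "twist": [-1, -1, 0, 0, 0, 0, 0]}}

```text
time: 22.28
tool_pos: [559.5, 102.0, 15.5]
tcp_rot: [-3.14, -0.001, 1.789]
contact_force: [0.5, -0.6, -0.8]
grip_width: 0.7
finger_force: 0.0
```

```bash
python3 - <<'E'
from h import *
p=status([659,36,.22])
w=at(p,-70,86,15); rows([w+(2,)])
E
```

```text
scene [6.59434e+02 3.85420e+01 2.18000e-01] 0.063
side [686.242  68.436   0.763] 0.589
stage [6.59434e+02 3.85420e+01 2.18000e-01] dock [-68.969   2.673   0.14 ] frontL [-33.4 108.7] frontR [ -5.5 -89.4] lead L-R -27.8
t 22.575 tool in stage [-83.   79.6] rel yaw -0.006 tool [561.2  98.3  15.4] F [ 0.7  0.3 -0.4]
dp [[0.0032,0.0065,0.0002],[0.0033,0.0064,0.0002]] 
twist [-0.18,-0.17]
end [572.42 107.37  14.99   1.79]
```

Request:
{"api": "jog_arm", "payload": {"dp": [[0.003, 0.0065, 0], [0.003, 0.0064, 0], [0, 0.003, 0], [0, 0.003, 0], [0.0012, 0.0039, 0], [0.0012, 0.0039, 0], [0.0012, 0.0039, 0], [0.0012, 0.0039, 0], [0.0012, 0.0039, 0]], "twist": [0, 0, 0, 0, 1.43, 1.43, 1.43, 1.43, 1.43]}}

```text
time: 23.7
tool_pos: [593.5, 118.9, 15.5]
tcp_rot: [-3.135, -0.001, 1.659]
contact_force: [-12.1, 2.0, 9.4]
grip_width: 0.3
finger_force: 6.1
```

```bash
python3 - <<'E'
from h import *
p=status([669,39,.1])
cross(p,-1,.1,4,z=15)
E
```

```text
scene [6.6777e+02 3.6912e+01 7.4000e-02] 0.055
side [6.68729e+02 3.40920e+01 1.15000e-01] 0.727
stage [6.6777e+02 3.6912e+01 7.4000e-02] dock [-6.0787e+01  3.9300e-01 -5.0000e-03] frontL [-10.3 100.1] frontR [-11.3 -99.9] lead L-R 1.0
t 24.0 tool in stage [-67.4  87.4] rel yaw 0.015 tool [594.1 119.1  15.4] F [-8.8  2.3  6.7]
CROSS
dp [[-0.0005,-0.0123,0.0002],[-0.0006,-0.0123,0.0002],[-0.043,-0.0,-0.0],[-0.043,-0.0,-0.0],[-0.043,-0.0,-0.0],[-0.043,-0.0,-0.0],[0.0,0.0105,-0.0],[0.0,0.0105,-0.0]] 
twist [0.44,0.44,0.0,0.0,0.0,0.0,0.0,0.0]
end [603.33 -54.11  14.97   1.64]
SWING
dp [[-0.0016,0.0089,-0.0],[-0.0016,0.0038,-0.0],[-0.0016,0.0039,-0.0],[-0.0016,0.0039,-0.0]] 
twist [-1.43,-1.43,-1.44,-1.43]
end [624.39 -58.35  15.     1.74]
```

Request:
{"api": "jog_arm", "payload": {"dp": [[-0.0005, -0.0123, 0], [-0.0006, -0.0123, 0], [-0.043, 0, 0], [-0.043, 0, 0], [-0.043, 0, 0], [-0.043, 0, 0], [0, 0.0105, 0], [0, 0.0105, 0], [0, 0.003, 0], [0, 0.003, 0]], "twist": [0.4, 0.4, 0, 0, 0, 0, 0, 0, 0, 0]}}

```text
time: 25.25
tool_pos: [609.9, -54.0, 15.3]
tcp_rot: [-3.136, 0.001, 1.648]
contact_force: [-9.4, -7.2, 6.0]
grip_width: 0.5
finger_force: 5.3
```

Request:
{"api": "jog_arm", "payload": {"dp": [[0, 0.003, 0], [0, 0.003, 0], [0, 0.002, 0]], "twist": [-0.9, -0.9, -0.7]}}

```text
time: 25.62
tool_pos: [617.4, -53.6, 15.3]
tcp_rot: [-3.135, 0.001, 1.692]
contact_force: [-14.8, -9.8, 10.1]
grip_width: 0.5
finger_force: 8.7
```

Request:
{"api": "jog_arm", "payload": {"dp": [[0, 0.0015, 0], [0, 0, 0]], "twist": [-0.4, 0]}}

```text
time: 25.88
tool_pos: [617.4, -53.8, 15.4]
tcp_rot: [-3.132, 0.001, 1.698]
contact_force: [-17.1, -10.2, 10.5]
grip_width: 0.8
finger_force: 9.5
```

Request:
{"api": "jog_arm", "payload": {"dp": [[0, -0.014, 0], [0, -0.014, 0], [0.043, 0, 0], [0.043, 0, 0], [0.043, 0, 0], [0.041, 0, 0], [0, 0.0105, 0]], "twist": [0, 0, 0, 0, 0, 0, 0]}}

```text
time: 26.75
tool_pos: [581.7, 117.4, 15.4]
tcp_rot: [-3.141, -0.001, 1.702]
contact_force: [0.4, -0.7, 0.5]
grip_width: 0.1
finger_force: 0.0
```

```bash
python3 - <<'E'
from h import *
p=status([673,40,.12])
w=at(p,-66,86,15); rows([w+(3,)])
E
```

```text
scene [6.6777e+02 4.2954e+01 1.0300e-01] 0.095
side [6.7336e+02 3.9234e+01 1.4200e-01] 0.673
stage [6.73e+02 4.00e+01 1.20e-01] dock [-5.5331e+01  3.0600e+00  4.1000e-02] frontL [ -9.5 105. ] frontR [ -1.2 -94.8] lead L-R -8.3
t 27.05 tool in stage [-80.9  82.5] rel yaw 0.004 tool [582.8 112.2  15.3] F [ 0.3  0.5 -1. ]
dp [[0.0011,0.005,0.0001],[0.0012,0.005,0.0001],[0.0012,0.005,0.0001]] 
twist [0.08,0.09,0.08]
end [597.22 117.53  15.04   1.69]h.py:42: RuntimeWarning: invalid value encountered in scalar divide
  return np.r_[r.x[:2],r.x[2]/100],r.fun/len(M)
```

Push the left end home, creeping until the force rises.

Request:
{"api": "jog_arm", "payload": {"dp": [[0.001, 0.005, 0], [0.001, 0.005, 0], [0.001, 0.005, 0], [0, 0.003, 0], [0, 0.003, 0]], "twist": [0, 0, 0, 0.8, 0.8]}}

```text
time: 27.68
tool_pos: [600.2, 119.3, 15.5]
tcp_rot: [-3.135, -0.001, 1.668]
contact_force: [-13.6, 3.9, 9.9]
grip_width: 0.3
finger_force: 6.5
```

Request:
{"api": "jog_arm", "payload": {"dp": [[0, 0.002, 0], [0, 0.002, 0]], "twist": [0.6, 0.4]}}

```text
time: 27.92
tool_pos: [603.8, 120.3, 15.5]
tcp_rot: [-3.134, -0.002, 1.651]
contact_force: [-19.1, 4.5, 13.8]
grip_width: 0.3
finger_force: 9.8
```

Request:
{"api": "jog_arm", "payload": {"dp": [[0, 0.0015, 0], [0, 0, 0]], "twist": [0, 0]}}

```text
time: 28.18
tool_pos: [603.7, 120.3, 15.5]
tcp_rot: [-3.13, -0.002, 1.651]
contact_force: [-19.3, 4.3, 14.5]
grip_width: 0.7
finger_force: 10.0
```

Request:
{"api": "jog_arm", "payload": {"dp": [[0, -0.0145, 0], [0, -0.0145, 0], [-0.0435, 0, 0], [-0.0435, 0, 0], [-0.0435, 0, 0], [-0.0435, 0, 0], [0, 0.012, 0], [0, 0.01, 0], [0, 0.003, 0]], "twist": [0, 0, 0, 0, 0, 0, 0, 0, 0]}}

```text
time: 29.3
tool_pos: [617.5, -54.3, 15.3]
tcp_rot: [-3.137, 0.001, 1.653]
contact_force: [-10.6, -6.8, 6.1]
grip_width: 0.5
finger_force: 5.3
```

Request:
{"api": "jog_arm", "payload": {"dp": [[0, 0.002, 0], [0, 0.0015, 0], [0, 0.001, 0]], "twist": [0, 0, 0]}}

```text
time: 29.68
tool_pos: [617.9, -54.2, 15.3]
tcp_rot: [-3.129, 0.0, 1.653]
contact_force: [-23.7, -9.1, 15.4]
grip_width: 0.3
finger_force: 12.8
```

```bash
python3 - <<'E'
from h import *
s=bot.get_obs();t=s["tool_pos"]
rows([(t[0]-30,t[1]-2,t[2],1.65,1),(570,-20,120,1.65,2),(555,60,230,1.65,3),(555,60,230,1.65,2)])
E
```

```text
dp [[0.0005,-0.0301,-0.0],[0.0188,-0.0075,-0.0523],[0.0187,-0.0074,-0.0524],[0.027,-0.0029,-0.0367],[0.027,-0.0029,-0.0366],[0.0269,-0.0028,-0.0367],[0.0,-0.0,0.0],[0.0,-0.0,0.0]] 
twist [0.18,-0.0,-0.0,-0.0,-0.0,-0.0,-0.0,-0.0]
end [555.04  59.96 230.04   1.65]
```

Request:
{"api": "jog_arm", "payload": {"dp": [[0, -0.03, 0], [0.0188, -0.0075, -0.0523], [0.0187, -0.0074, -0.0524], [0.027, -0.0029, -0.0367], [0.027, -0.0029, -0.0366], [0.0269, -0.0028, -0.0367], [0, 0, 0], [0, 0, 0]], "twist": [0, 0, 0, 0, 0, 0, 0, 0]}}

```text
time: 30.68
tool_pos: [560.0, 60.3, 229.5]
tcp_rot: [-3.141, 0.0, 1.653]
contact_force: [0.1, 0.2, -0.9]
grip_width: 0.1
finger_force: 0.0
```

```bash
python3 - <<'E'
from h import *
k=cam("wrist"); cv2.imwrite("pics/w4.png",bot.capture("wrist"))
for c in("wrist",):
    kk,b=stage_mask(c,[678,37]); 
    if b: f=fit([(kk,b[1])],np.array([678,37,.08])); print(f); report(f[0])
X=tf(DOCK,[[-109,130,30],[-109-42*np.sin(2.7),130-42*np.cos(2.7),44]]); print(X, proj(k,X))
print([(round(d["confidence"],2),np.round(d["bbox"]).tolist()) for d in bot.find_in("wrist","keeper")])
E
```

```text
(array([6.77967660e+02, 4.21138334e+01, 8.18667538e-02]), np.float64(0.1479037267080745))
stage [6.77968e+02 4.21140e+01 8.20000e-02] dock [-5.0212e+01  4.7760e+00  3.0000e-03] frontL [ -0.5 104.9] frontR [  0.1 -95.1] lead L-R -0.6
[[609.51693992 162.32817038  30.        ]
 [588.63730827 198.77046699  44.        ]] [[334.87423045  96.44370655]
 [320.297425    59.94851251]]
[(0.69, [312.0, 80.0, 32.0, 28.0]), (0.23, [332.0, 205.0, 17.0, 104.0])]
```

View pics/w4.png

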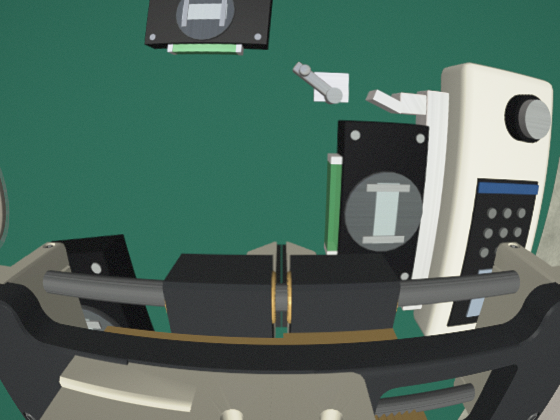

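The wrist picture shows the stage flush against the fence between the cheeks (385,210), keeper pivot at (334,97), pin at about (306,71), still open. Now plan the keeper swing.

```bash
cat >> h.py <<'E'
def kp(th,d,z):
    r=np.array([-np.sin(th),-np.cos(th)]); v=np.array([-r[1],r[0]]); q=np.array([-109,130])+42*r-d*v
    w=tf(DOCK,[[q[0],q[1],z]])[0]; return (w[0],w[1],z,DOCK[2]+np.pi/2-th)
E
python3 - <<'E'
from h import *
k=cam("wrist")
for u,v,z in((306,71,44),(334,97,33),(299,67,27)): print(indock(np.r_[ray(k,u,v,z)[:2],0])[:2])
th=2.27
rows([kp(th,34,230)+(14,),kp(th,34,31)+(5,)])
o=kp(th,34,31); print("SWING")
rows([kp(th,24,31)+(2,)]+[kp(th*(1-i/20),23,31)+(1,) for i in range(1,21)],o=o)
E
```

```text
[-142.15321188  154.25805308]
[-110.87274459  127.92571315]
[-148.56726979  160.88656968]
dp [[0.0109,0.0034,-0.0001],[0.0112,0.0016,-0.0001],[0.0114,-0.0003,-0.0001],[0.0112,-0.002,-0.0001],[0.0106,-0.0039,-0.0],[0.01,-0.0055,-0.0001],[0.0089,-0.0071,-0.0001],[0.0076,-0.0084,-0.0001],[0.0062,-0.0095,-0.0001],[0.0046,-0.0104,-0.0001]] 
twist [9.29,9.3,9.29,9.3,9.29,9.3,9.29,9.29,9.3,9.29]
dp [[0.0028,-0.0111,-0.0001],[0.001,-0.0113,-0.0001],[-0.0008,-0.0113,-0.0],[-0.0026,-0.0111,-0.0001],[-0.0,0.0,0.0398],[-0.0,0.0,0.0398],[-0.0,0.0,0.0398],[-0.0,0.0,0.0398],[-0.0,0.0,0.0398]] 
twist [9.3,9.29,9.3,9.29,0.0,0.0,0.0,0.0,0.0]
end [595.17 214.41  30.97  -0.62]
SWING
dp [[-0.0,0.005,-0.0],[0.0,0.005,-0.0],[-0.0023,0.0059,-0.0],[-0.0024,0.0049,-0.0],[-0.0023,0.0049,-0.0],[-0.0023,0.0049,-0.0],[-0.0024,0.0049,-0.0],[-0.0023,0.0049,-0.0],[-0.0024,0.0049,-0.0],[-0.0023,0.0049,-0.0]] 
twist [-0.0,-0.0,-6.5,-6.51,-6.5,-6.5,-6.51,-6.5,-6.5,-6.5]
dp [[-0.0023,0.0049,-0.0],[-0.0024,0.0049,-0.0],[-0.0023,0.005,-0.0],[-0.0023,0.0049,-0.0],[-0.0024,0.0049,-0.0],[-0.0023,0.0049,-0.0],[-0.0023,0.0049,-0.0],[-0.0024,0.0049,-0.0],[-0.0023,0.0049,-0.0],[-0.0023,0.0049,-0.0]] 
twist [-6.51,-6.5,-6.5,-6.51,-6.5,-6.5,-6.51,-6.5,-6.5,-6.51]
dp [[-0.0024,0.0049,-0.0],[-0.0023,0.0049,-0.0]] 
twist [-6.5,-6.5]
end [589.89 118.64  31.     1.65]
```

Request:
{"api": "jog_arm", "payload": {"dp": [[0.0109, 0.0034, 0], [0.0112, 0.0016, 0], [0.0114, -0.0003, 0], [0.0112, -0.002, 0], [0.0106, -0.0039, 0], [0.01, -0.0055, 0], [0.0089, -0.0071, 0], [0.0076, -0.0084, 0], [0.0062, -0.0095, 0], [0.0046, -0.0104, 0]], "twist": [9.3, 9.3, 9.3, 9.3, 9.3, 9.3, 9.3, 9.3, 9.3, 9.3]}}

```text
time: 32.08
tool_pos: [585.5, 169.9, 228.9]
tcp_rot: [3.141, 0.002, 0.021]
contact_force: [-0.0, -0.7, -0.4]
grip_width: 0.5
finger_force: 0.0
```

Request:
{"api": "jog_arm", "payload": {"dp": [[0.0028, -0.0111, 0], [0.001, -0.0113, 0], [-0.0008, -0.0113, 0], [-0.0026, -0.0111, 0], [0, 0, 0.0398], [0, 0, 0.0398], [0, 0, 0.0398], [0, 0, 0.0398], [0, 0, 0.0388], [0, 0, 0]], "twist": [9.3, 9.3, 9.3, 9.3, 0, 0, 0, 0, 0, 0]}}

```text
time: 33.33
tool_pos: [593.0, 213.3, 28.1]
tcp_rot: [3.135, 0.006, -0.623]
contact_force: [0.3, -0.0, -0.2]
grip_width: 0.8
finger_force: 0.0
```

```bash
python3 - <<'E'
from h import *
s=bot.get_obs();print(s["tool_pos"],s["tcp_rot"],kp(2.27,34,31),s["contact_force"])
cv2.imwrite("pics/s5.png",cv2.resize(bot.capture("scene")[110:270,250:450],None,fx=3,fy=3,interpolation=cv2.INTER_CUBIC))
E
```

```text
[593.02557702 213.34093172  28.12735595] [ 3.13494859  0.00573184 -0.62259059] (np.float64(595.1154709809736), np.float64(214.41077488920166), 31, np.float64(-0.6205036732051035)) [ 0.34659419 -0.03523078 -0.22711521]
```

View pics/s5.png

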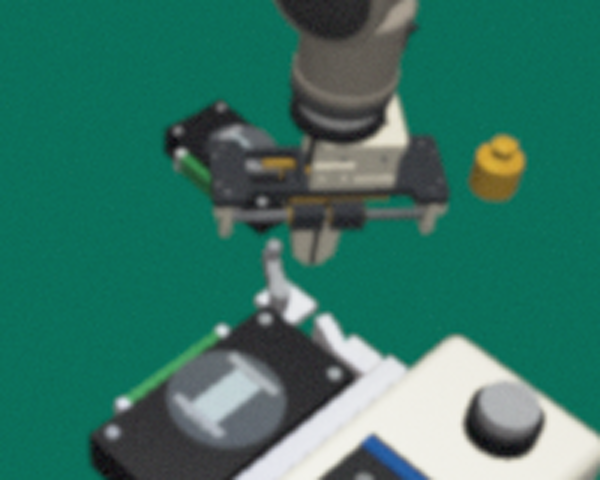

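The picture shows the closed fingertips (310,255 in the crop) on the far side of the keeper's pin (272,250). z is a bit low (28 mm); replan from the measured pose.

```bash
python3 - <<'E'
from h import *
th=2.27
rows([kp(th,32,32)+(1,),kp(th,24,32)+(2,)]+[kp(th*(1-i/20),23,32)+(1,) for i in range(1,21)])
E
```

```text
dp [[-0.0001,0.0014,-0.0013],[-0.0,0.004,0.0],[-0.0,0.004,0.0],[-0.0023,0.0059,0.0],[-0.0024,0.0049,0.0],[-0.0023,0.0049,0.0],[-0.0023,0.0049,0.0],[-0.0024,0.0049,0.0],[-0.0023,0.0049,0.0],[-0.0024,0.0049,0.0]] 
twist [-0.11,0.0,0.0,-6.5,-6.51,-6.5,-6.5,-6.51,-6.5,-6.5]
dp [[-0.0023,0.0049,0.0],[-0.0023,0.0049,0.0],[-0.0024,0.0049,0.0],[-0.0023,0.005,0.0],[-0.0023,0.0049,0.0],[-0.0024,0.0049,0.0],[-0.0023,0.0049,0.0],[-0.0023,0.0049,0.0],[-0.0024,0.0049,0.0],[-0.0023,0.0049,0.0]] 
twist [-6.5,-6.51,-6.5,-6.5,-6.51,-6.5,-6.5,-6.51,-6.5,-6.5]
dp [[-0.0023,0.0049,0.0],[-0.0024,0.0049,0.0],[-0.0023,0.0049,0.0]] 
twist [-6.51,-6.5,-6.5]
end [589.9  118.65  32.01   1.65]
```

Request:
{"api": "jog_arm", "payload": {"dp": [[0, 0.0014, -0.0015], [0, 0.004, 0], [0, 0.004, 0], [-0.0023, 0.0059, 0], [-0.0024, 0.0049, 0], [-0.0023, 0.0049, 0], [-0.0023, 0.0049, 0], [-0.0024, 0.0049, 0]], "twist": [0, 0, 0, -6.5, -6.5, -6.5, -6.5, -6.5]}}

```text
time: 34.38
tool_pos: [569.8, 188.4, 34.5]
tcp_rot: [-3.141, -0.001, -0.051]
contact_force: [0.1, 1.5, 0.4]
grip_width: 0.1
finger_force: 0.7
```

```bash
python3 - <<'E'
from h import *
s=bot.get_obs(); print(s["tool_pos"],s["tcp_rot"],s["contact_force"],kp(2.27*.75,23,32))
bot.capture("side");k=cam("side")
for c in("side","scene"):
    bot.capture(c); print(c,[(round(d["confidence"],2),np.round(d["bbox"]).tolist()) for d in bot.find_in(c,"keeper")])
    k=cam(c)
    for th in(2.27,1.7,1.3): print(th,proj(k,tf(DOCK,[[-109-42*np.sin(th),130-42*np.cos(th),30]])).round())
th=2.27
rows([kp(th*(1-i/20),23,32)+(1,) for i in range(6,21)])
E
```

```text
[569.76437623 188.37894906  34.45355689] [-3.14087640e+00 -1.32430054e-03 -5.07234514e-02] [0.1425628  1.5419049  0.43870365] (np.float64(568.7944370340508), np.float64(187.52098203070278), 32, np.float64(-0.053003673205103574))
side []
2.27 [[222. 233.]]
1.7 [[231. 230.]]
1.3 [[235. 227.]]
scene [(0.54, [143.0, 365.0, 23.0, 66.0])]
2.27 [[341. 195.]]
1.7 [[332. 197.]]
1.3 [[328. 200.]]
dp [[-0.0033,0.0057,0.0021],[-0.0024,0.0049,-0.0],[-0.0023,0.0049,-0.0],[-0.0023,0.0049,-0.0],[-0.0024,0.0049,-0.0],[-0.0023,0.0049,-0.0],[-0.0023,0.0049,-0.0],[-0.0024,0.0049,-0.0],[-0.0023,0.0049,-0.0],[-0.0023,0.0049,-0.0]] 
twist [-6.71,-6.5,-6.51,-6.5,-6.5,-6.5,-6.51,-6.5,-6.5,-6.51]
dp [[-0.0024,0.0049,-0.0],[-0.0023,0.0049,-0.0],[-0.0024,0.0049,-0.0],[-0.0023,0.005,-0.0],[-0.0023,0.0049,-0.0]] 
twist [-6.5,-6.5,-6.51,-6.5,-6.5]
end [589.93 118.68  31.96   1.65]
```

Contact of 1.5 N along the tangent matches the keeper's friction; continue the arc.

Request:
{"api": "jog_arm", "payload": {"dp": [[-0.003, 0.0057, 0.0021], [-0.0024, 0.0049, 0], [-0.0023, 0.0049, 0], [-0.0023, 0.0049, 0], [-0.0024, 0.0049, 0], [-0.0023, 0.0049, 0], [-0.0023, 0.0049, 0], [-0.0024, 0.0049, 0]], "twist": [-6.7, -6.5, -6.5, -6.5, -6.5, -6.5, -6.5, -6.5]}}

```text
time: 35.62
tool_pos: [565.7, 146.0, 32.7]
tcp_rot: [3.14, -0.002, 0.859]
contact_force: [-0.1, 2.6, 5.8]
grip_width: 0.3
finger_force: 2.4
```

```bash
python3 - <<'E'
from h import *
s=bot.get_obs(); print(s["tool_pos"],s["tcp_rot"],s["contact_force"],kp(2.27*.35,23,32))
th=2.27
rows([kp(th*(1-i/20),23,32)+(1,) for i in range(14,21)])
E
```

```text
[565.69933193 146.03718499  32.67522503] [ 3.14014401e+00 -1.98149611e-03  8.58824951e-01] [-0.10349811  2.61102355  5.77164828] (np.float64(564.6005704668479), np.float64(145.7293826133311), 32, np.float64(0.8549963267948966))
dp [[-0.0033,0.0043,0.0007],[-0.0023,0.0049,-0.0],[-0.0024,0.0049,-0.0],[-0.0023,0.0049,-0.0],[-0.0023,0.0049,-0.0],[-0.0024,0.0049,-0.0],[-0.0023,0.0049,-0.0]] 
twist [-6.28,-6.51,-6.5,-6.5,-6.51,-6.5,-6.5]
end [589.9  118.65  31.98   1.65]
```

Request:
{"api": "jog_arm", "payload": {"dp": [[-0.0025, 0.0048, -0.0005], [-0.0023, 0.0049, 0], [-0.0024, 0.0049, 0], [-0.0023, 0.0049, 0], [-0.0023, 0.0049, 0], [-0.0024, 0.0049, 0]], "twist": [-6.3, -6.5, -6.5, -6.5, -6.5, -6.5]}}

```text
time: 36.38
tool_pos: [585.3, 121.4, 32.6]
tcp_rot: [3.141, -0.0, 1.536]
contact_force: [-0.7, 2.2, 2.4]
grip_width: 0.5
finger_force: 1.5
```

Request:
{"api": "jog_arm", "payload": {"dp": [[-0.0023, 0.0049, 0], [0, 0.002, 0]], "twist": [-6.5, 0]}}

```text
time: 36.62
tool_pos: [592.1, 118.8, 32.4]
tcp_rot: [3.141, 0.0, 1.645]
contact_force: [-1.2, 1.0, 3.4]
grip_width: 0.5
finger_force: 1.7
```

```bash
python3 - <<'E'
from h import *
s=bot.get_obs(); print(s["tool_pos"],s["tcp_rot"],s["contact_force"],kp(0,23,32))
E
```

```text
[592.07383867 118.78424642  32.43379494] [3.14121155e+00 2.59981096e-06 1.64495776e+00] [-1.19514558  0.95752769  3.39816023] (np.float64(589.8901195499284), np.float64(118.64993870525612), 32, np.float64(1.6494963267948966))
```

Push on gently until the stop is felt.

Request:
{"api": "jog_arm", "payload": {"dp": [[0, 0.0015, 0], [0, 0.0015, 0], [0, 0, 0]], "twist": [0, 0, 0]}}

```text
time: 37.0
tool_pos: [593.7, 118.9, 32.1]
tcp_rot: [-3.139, 0.0, 1.646]
contact_force: [-4.9, -0.2, 6.8]
grip_width: 0.4
finger_force: 4.2
```

Request:
{"api": "jog_arm", "payload": {"dp": [[0, 0.0015, 0], [0, 0, 0]], "twist": [0, 0]}}

```text
time: 37.25
tool_pos: [594.1, 118.9, 32.0]
tcp_rot: [-3.137, 0.0, 1.646]
contact_force: [-7.7, -1.8, 7.9]
grip_width: 0.5
finger_force: 6.2
```

Request:
{"api": "jog_arm", "payload": {"dp": [[0, -0.01, 0], [0, -0.02, 0], [0, -0.03, 0], [-0.02, 0, -0.05], [-0.02, 0, -0.05], [-0.02, 0, -0.05], [-0.02, 0, -0.04], [0, 0, 0], [0, 0, 0]], "twist": [0, 0, 0, 0, 0, 0, 0, 0, 0]}}

```text
time: 38.38
tool_pos: [541.9, 34.9, 221.0]
tcp_rot: [-3.14, -0.0, 1.647]
contact_force: [-0.7, 1.0, 0.6]
grip_width: 0.5
finger_force: 0.0
```

```bash
python3 - <<'E'
from h import *
k=cam("wrist"); a=bot.capture("wrist"); cv2.imwrite("pics/w6.png",a)
p=status([678,42,.08])
X=tf(DOCK,[[-109,130,33],[-109,88,44],[-109,76,27]]); print(proj(k,X).round())
E
```

```text
wrist [6.79067e+02 4.22050e+01 8.10000e-02] 0.066
scene [6.72609e+02 4.21770e+01 8.60000e-02] 0.097
side [6.78005e+02 3.60040e+01 8.30000e-02] 0.103
stage [6.79067e+02 4.22050e+01 8.10000e-02] dock [-4.9109e+01  4.7810e+00  2.0000e-03] frontL [  0.7 104.9] frontR [  1.1 -95.1] lead L-R -0.4
t 38.725 tool in stage [-136.9    3.9] rel yaw -0.004 tool [542.3  35.  221.4] F [ 0.1 -0.7 -0.4]
[[355.  75.]
 [357. 113.]
 [353. 124.]]
```

View pics/w6.png

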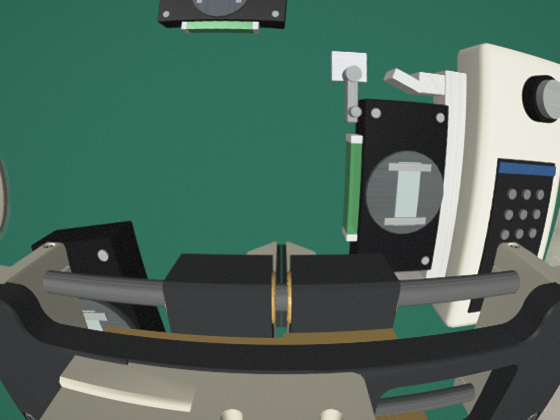

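The picture shows the stage flush on the fence (405,190) and the keeper shut, with its pin at (357,113), where angle 0 predicts it. The robot is clear, so I'm handing in.

```bash
python3 -c "
from plant import bot
print(bot.close_job())"
```

```text
the job is handed in; nothing more can be done
None
```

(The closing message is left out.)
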